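# Hang the stop plate on the carving desk and lock it with the deep T-key

### The job

Hang the blue stop plate on the sloping carving desk: put its keyhole over the headed stud and slide it fully down the slope, square with the board. Then take the red T-key from its stand, lower it down the green column onto the square stem and turn it clockwise until it stops, so that the brass pin rises behind the plate. Leave the key standing upright on the stem and let go, without shifting the ink jar, the brush pot or the crayon box.

Things in the scene. Friction and masses are not known exactly. Their poses are not given: they have to be found in the camera images.
- desk: Fixed carving desk. Origin on the table under the centre of the wooden board; x is the uphill direction, y points from the board to the column, z up. The base is 170 x 210 mm. The board is 160 mm (uphill) x 130 mm, inclined 15 degrees (higher towards +x); its face is 58 mm above the table at its centre. The green square column stands at x 0, y +105 mm: 70 x 70 mm outside, its top 121 mm above the table, with a 44 x 44 mm vertical bore in which the square stem sits.
- stud (a point): Foot of the steel headed stud, on the board's face on its centre line, 28 mm uphill of the board's centre. Its frame lies in the face: x uphill along the slope, y across (same as the desk's y), z out of the face. Shank 8 mm diameter; head 16 mm diameter, from 8.5 to 13.5 mm above the face, so that the 6 mm plate slides under it. With the plate home, the plate's origin is at x -38 mm, y 0, z 0 in this frame; with the big hole centred over the head, it is at x -14 mm.
- plate: Loose blue steel stop plate, 130 (x) x 90 (y) x 6 mm, 0.35 kg, lying flat at the start. Origin at the centre of its underside, z up. Keyhole on the centre line: a square hole 21 x 21 mm centred at x +14 mm, running on towards +x into a 12 mm wide slot that ends at x +42 mm. A pale wooden rail to grip stands on the plate: 60 mm along x, 18 mm thick in y, centred at x -30 mm, its top 42 mm above the underside. The +x end must go uphill.
- stand: Fixed white key stand, 90 x 90 mm foot and a 50 x 50 x 52 mm upright box with a 36 x 36 mm bore, floor at 8 mm, rim at 60 mm above the table. Origin at the centre of its underside.
- key: Loose T-key, 0.35 kg, upright in the stand at the start. Origin at the centre of the socket's lower end, z up along the shaft. Socket 27 x 27 mm outside, inside 19 x 19 mm square and 24 mm deep, its sides parallel to the key's x and y. Shaft 14 mm diameter. Red cross bar along the key's x, 100 mm long, 14 mm thick (y), 16 mm high, its centre 160 mm above the origin.
- stem_top (a point): Tip of the brass square stem, on the axis of the column's bore, 40 mm above the table (81 mm below the column's mouth). The stem is 16 x 16 mm square; its top 6 mm is a cone, 16 mm at its base and 8 mm at the tip. This frame turns with the stem: x and y are parallel to its sides. The seated key rests with its socket's ceiling on this tip, the key's origin 24 mm below it.
- stem (a joint): Stem angle in rad: 0 with its sides parallel to the desk's x and y, growing clockwise seen from above to a stop at 1.4. It starts between 0 and 0.35 and stays where it is left, with a friction of 0.12 N m. The key's socket has about 0.2 rad of play either way on the stem, so the key must turn about 0.2 rad further than the stem. If the key stands on the stem unaligned, turning it slightly lets it drop on.
- pin_top (a point): Centre of the top of the brass lock pin (10 mm diameter) in the board, 36 mm uphill of the stud. The stem drives it: 4 mm below the board's face at stem angle 0, 9 mm above it at 1.4. It rises 4 mm uphill of the plate's upper end when the plate is home, and cannot rise while the plate covers it.
- ink: Bystander: amber ink jar with black cap, 48 mm diameter, 70 mm tall. Origin at the centre of its underside.
- brushpot: Bystander: white pot with brushes standing in it, 80 mm diameter, pot 100 mm tall, brushes to about 225 mm, spreading to 55 mm from the axis. Origin at the centre of its underside.
- crayons: Bystander: open cardboard box of crayons, 60 (x) x 100 (y) x 28 mm. Origin at the centre of its underside.

How it is judged (in metres and radians):
On the way, in this order (a step that is already met when the one before it is completed fails the run):
1. the plate is on the stud and slid home under its head (x of plate in the frame of stud between -0.042 and -0.034 m and y of plate in the frame of stud between -0.008 and 0.008 m and z of plate in the frame of stud between -0.004 and 0.004 m and angle between the z axis of plate and the z axis of stud, either way round below 0.1 rad and angle between the x axis of plate and the x axis of stud, either way round below 0.15 rad and value of joint stem below 0.5 rad), for 0.2 s.
2. the key's socket is down over the square stem (z of key in the frame of stem_top below -0.016 m and horizontal distance between key and stem_top below 0.005 m and angle between key's own z axis and vertical below 0.15 rad), for 0.1 s.
3. the key has turned the stem to its stop (value of joint stem above 1.2 rad and z of key in the frame of stem_top below -0.012 m), for 0.2 s.
At the end, for the whole second after the job is handed in: Plate flat under the stud's head, within 4 mm of home along the slope, 8 mm across, 0.15 rad of square; stem beyond 1.2 rad; key on the stem, 16 mm or more below its tip, within 5 mm of its axis, 0.15 rad of upright; plate and key at rest (all of step 2 and x of plate in the frame of stud between -0.042 and -0.034 m and y of plate in the frame of stud between -0.008 and 0.008 m and z of plate in the frame of stud between -0.004 and 0.004 m and angle between the z axis of plate and the z axis of stud, either way round below 0.1 rad and angle between the x axis of plate and the x axis of stud, either way round below 0.15 rad and value of joint stem above 1.2 rad and linear speed of each of key, plate below 0.02 m/s); the robot touches nothing.
It fails at once if the ink jar was shifted or tipped (distance of ink from where it was at the start of the episode above 0.02 m or angle between ink's own z axis and vertical above 0.3 rad).
It fails at once if the brush pot was shifted or tipped (distance of brushpot from where it was at the start of the episode above 0.02 m or angle between brushpot's own z axis and vertical above 0.3 rad).
It fails at once if the crayon box was shifted (distance of crayons from where it was at the start of the episode above 0.02 m or angle between crayons's own z axis and vertical above 0.3 rad).
It also fails if it takes over 64 s, if anything falls off the work surface, if the arm or the gripper's body presses on something with over 40 N, if the wrist force passes 120 N, or if a joint passes its speed limit or range.

### The arm

A 6-joint arm with a two-finger parallel gripper is mounted at the origin on the work surface. World frame = base frame: x ahead of the robot, y to its left, z up, the work surface at z = 0. Lengths are in mm, angles in rad, forces in N, time in s.
With the tool pointing down it reaches from about 425 to 925 mm from the base axis. Payload 12.5 kg.
Tool frame: the origin (TCP) lies midway between the tips of the shut fingers; the grasp point (between the pads) lies 19 mm behind it; z points along the fingers, y is the line along which they close (so a half turn about z gives the same grasp; the last joint's range is limited). The gripper opens to 85 mm and grips with 20 to 120 N. Pads are 22 mm wide; open, the fingers measure 114 mm over their backs; the gripper's body (76 mm by 85 mm) begins 54 mm behind the grasp point. The pads swing forward as they close: fully open they stand 13 mm farther back than shut.
Start: joints at [1.229, 0.491, 1.559, -0, 1.092, -0.106], TCP at [145.994, 607.726, 231.327] pointing down, gripper open.
Joint ranges: [-3.1, 3.1], [-0.84, 2.19], [0.05, 2.79], [-1.13, 4.28], [0.06, 2.93], [-2.69, 2.69]. Speed limits (rad/s): [2.22, 2.22, 2.79, 3.14, 3.14, 3.14].

### API

Orientations are given as a rotation vector (axis times angle).
In Python, from plant import monitor, eyes, order gives the robot as it stands.
- The arm moves only by the tool carry_out, never from a script. Its argument "motion" is a list of rows, each an object with "claw": the finger opening in m, from 0 to 0.0854; "dp": the shift along the tool's x, y, z in m, a list of three; "yaw": the turn about the tool's z in rad. A call has exactly 10 rows; each row shifts and turns the commanded pose from where the row before left it, along the tool's axes as they then stand; what a row does not reach is not made up. A row lasts 1/12 s, in which the tool goes at most 41.7 mm and 7.16 degrees, less where a joint would pass 70% of its speed; a pose out of reach is approached as far as the arm can. A call is refused whole if a number of a shift passes 0.0417 or a number of a turn 0.125, either way. A call with a gripper value outside its range is refused whole. The fingers move at their own pace and stop on an object; "force" is the grip in N (left out, the last holds). Time passes only in rows, so rows that do not move let the fingers close, or fill a call up. It gives the time, the measured TCP pose, the force, the opening and the grip force at its end, in the units of the state.
- monitor.get_obs(): the state, without advancing time (a new reading comes with each control period).
- eyes.read_camera(name): name is "side" or "top" or "wrist"; returns the picture (384x512x3 uint8, red, green, blue); there is no depth.
- eyes.camera_model(name): a dict with "fov_y" (degrees; the focal length in pixels is half the picture's height over the tangent of half this angle, whatever the lens; pixels are square), "cx", "cy" (the principal point, pixels), "rvec" (rotation vector, rad) and "tvec" (3), from world to camera coordinates, as OpenCV has them; the wrist camera has in their place "tool_from_camera" (4x4, takes a point from camera to tool coordinates, whose origin is the TCP and whose axes are the flange's). Camera axes: x right, y down, z forward; pixel columns grow to the right and rows downward; lengths in mm; the calibration is good to about 2 mm. A picture is of the moment at which its call begins: read the wrist's pose just before it. camera_model takes no time and is no camera call.
- order.job_done(): hands the job in; it is judged then, once.
The state is a dict: "time_s": time; "qpos": joint angles; "joint_velocities": joint speeds; "joint_torque": joint torques, N m; "ee_pos": TCP position; "eef_rot": TCP orientation; "force": force on the tool from outside, world axes, zero at the start; "ft_torque": the same for the moment, N m; "opening": finger opening in mm; "grip_force": force on a finger pad.
Only numpy, scipy, OpenCV 4.12 (cv2) and the standard library are available. Lean on these libraries where they do the work, as an engineer would, in place of code of your own. Each camera call takes 0.05 s, during which the arm holds its last target. There are 200 camera calls.

## Working session

There is one attempt and no reset: what is moved stays moved. The work goes in short steps, Python scripts to look and compute and a tool call to move; the robot and the scene stay as the last step left them, time stands still between calls to the robot, and variables do not carry over. Pictures are saved under pics/ and viewed, at most 10 in all, crops included, and the job is handed in when it is done.

Besides the shell and the picture viewer there is one more tool, called after ">>>" as a command line: name --argument value ..., lists and objects as JSON in quotes. carry_out: Moves the arm, as the interface text tells. Its arguments: {"type":"object","properties":{"motion":{"type":"array"},"force":{"type":"number"}},"required":["motion"]}

```bash
mkdir -p pics; cat > h.py <<'E'
import numpy as np, cv2
from scipy.spatial.transform import Rotation as R
from plant import monitor, eyes, order
def shot(n,f):
    im=eyes.read_camera(n); cv2.imwrite('pics/'+f+'.png',cv2.cvtColor(im,cv2.COLOR_RGB2BGR)); return im
def cam(n,obs=None):
    m=eyes.camera_model(n); f=192/np.tan(np.radians(m['fov_y'])/2)
    if n=='wrist':
        o=obs or monitor.get_obs(); T=np.array(m['tool_from_camera']); Rt=R.from_rotvec(o['eef_rot']).as_matrix()
        Rc=Rt@T[:3,:3]; c=Rt@T[:3,3]+np.array(o['ee_pos'])
    else:
        r=R.from_rotvec(np.ravel(m['rvec'])).as_matrix(); Rc=r.T; c=-r.T@np.ravel(m['tvec'])
    return f,m['cx'],m['cy'],Rc,c
def ray(C,u,v):
    f,cx,cy,Rc,c=C; return c,Rc@np.array([(u-cx)/f,(v-cy)/f,1.])
def onz(C,u,v,z):
    c,d=ray(C,u,v); return c+d*(z-c[2])/d[2]
def proj(C,p):
    f,cx,cy,Rc,c=C; q=Rc.T@(np.array(p)-c); return q[:2]/q[2]*f+[cx,cy]
E
python3 - <<'E'
from h import *
o=monitor.get_obs(); print({k:np.round(v,3) for k,v in o.items()})
a=shot('top','t0'); b=shot('side','s0')
print(eyes.camera_model('top'),cam('top')[4]); print(cam('side')[4]); print(eyes.camera_model('wrist'))
E
```

```text
{'time_s': np.float64(0.0), 'qpos': array([ 1.229,  0.492,  1.559,  0.   ,  1.092, -0.106]), 'joint_velocities': array([ 0.   ,  0.001,  0.001, -0.001, -0.   ,  0.001]), 'joint_torque': array([-1.0000e-03, -6.1845e+01, -2.6159e+01, -0.0000e+00,  4.0000e-03,
        0.0000e+00]), 'ee_pos': array([145.915, 607.506, 230.713]), 'eef_rot': array([-3.70e-01, -3.12e+00,  2.00e-03]), 'force': array([-0.119, -0.078, -0.739]), 'ft_torque': array([-0.015,  0.011,  0.044]), 'grip_force': np.float64(0.0), 'opening': np.float64(85.363)}
{'fov_y': 52.24671850187826, 'cx': 259.296880898368, 'cy': 191.5313390615967, 'rvec': array([ 2.14342505, -2.15541961,  0.11735577]), 'tvec': array([  16.89766156,  548.10278793, 1004.17265333])} [ 418.71115298   -2.27054933 1064.77261881]
[528.04473982 810.57997801 793.93522458]
{'fov_y': 60.38797917676595, 'cx': 254.905227604801, 'cy': 192.71325002010394, 'tool_from_camera': array([[-1.21808957e-03, -9.65955068e-01, -2.58707021e-01,
         6.53171121e+01],
       [ 9.99999112e-01, -1.31670140e-03,  2.07902738e-04,
         7.95069856e-01],
       [-5.41464599e-04, -2.58706538e-01,  9.65955814e-01,
        -1.42981305e+02],
       [ 0.00000000e+00,  0.00000000e+00,  0.00000000e+00,
         1.00000000e+00]])}
```

View pics/t0.png

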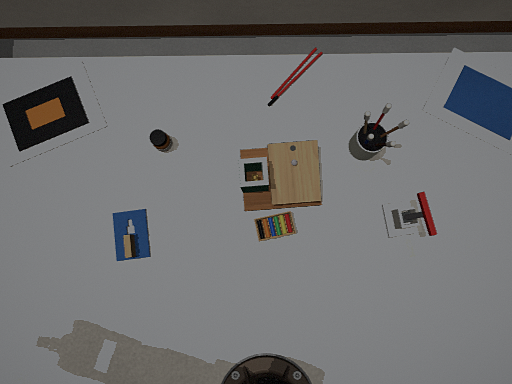

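View pics/s0.png

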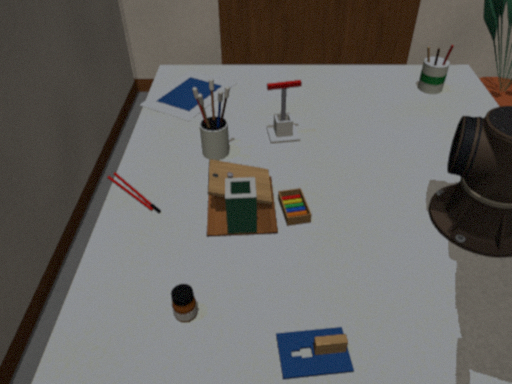

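The top view shows the plate at (131,234) with its keyhole up (+x), the desk at (282,175) with column rim at (255,173), stud at (293,162) and pin at (293,148). It also shows the key bar at (427,214), ink at (161,141), brush pot at (371,138) and crayons at (276,226).

```bash
cat > m0.py <<'E'
from h import *
im=cv2.cvtColor(cv2.imread('pics/t0.png'),cv2.COLOR_BGR2RGB); C=cam('top'); hsv=cv2.cvtColor(im,cv2.COLOR_RGB2HSV)
def blob(mask,roi):
    m=np.zeros_like(mask); x0,y0,x1,y1=roi; m[y0:y1,x0:x1]=mask[y0:y1,x0:x1]
    cs,_=cv2.findContours(m,cv2.RETR_EXTERNAL,cv2.CHAIN_APPROX_NONE); return max(cs,key=cv2.contourArea)
def rect(c,z,n):
    w=np.array([onz(C,*p,z)[:2] for p in c[:,0]],np.float32); r=cv2.minAreaRect(cv2.convexHull(w)); print(n,np.round(r[0],1),np.round(r[1],1),round(r[2],1)); return r
H,S,V=hsv[...,0],hsv[...,1],hsv[...,2]
blue=((H>95)&(H<125)&(S>120)&(V>40)).astype('u1')
red=(((H<8)|(H>172))&(S>150)&(V>60)).astype('u1')
white=((S<60)&(V>150)).astype('u1')
rect(blob(blue,(100,195,165,275)),6,'plate')
rect(blob(red,(405,180,450,245)),176,'bar')
rail=((H>8)&(H<25)&(S>60)&(V>100)).astype('u1')
rect(blob(rail,(115,225,150,265)),42,'rail')
rect(blob(rail,(262,130,330,210)),58,'board')
cv2.imwrite('pics/c0.png',cv2.resize(cv2.imread('pics/t0.png')[125:245,230:330],None,fx=5,fy=5,interpolation=cv2.INTER_CUBIC))
for n,p,z in [('stud',(293,162.5),79),('pin',(293,148),80),('ink',(160,135),70),('pot',(371,138),100),('cray',(276,226),28),('standfoot',(404,219),0)]: print(n,np.round(onz(C,*p,z)[:2]))
E
python3 m0.py
```

```text
plate [437.3 362.3] [129.   89.4] 7.2
bar [ 478.8 -366.5] [98.4 13.6] 13.4
rail [407.3 358.4] [57.6 15.8] 7.3
board [596.4 -70.9] [160.4 147. ] 4.2
stud [617. -73.]
pin [655. -74.]
ink [695. 273.]
pot [ 674. -269.]
cray [457. -30.]
standfoot [ 475. -376.]
```

View pics/c0.png

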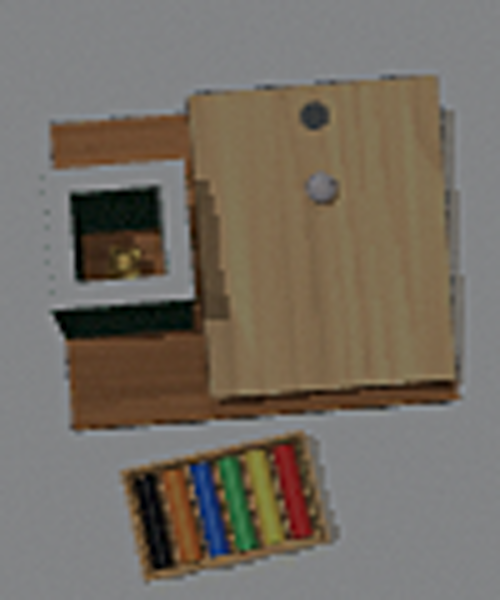

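```bash
cat >> h.py <<'E'
def go(x,y,z,yang):
    "print total tool-axis shift (mm) after turning, and yaw"
    o=monitor.get_obs(); Rt=R.from_rotvec(o['eef_rot']).as_matrix(); p=np.array(o['ee_pos'])
    a0=np.degrees(np.arctan2(Rt[1,1],Rt[0,1])); d=np.array([x,y,z])-p
    yaw=np.radians(a0-yang); yaw=(yaw+np.pi)%(2*np.pi)-np.pi
    Rn=Rt@R.from_rotvec([0,0,yaw]).as_matrix()
    print('t',round(float(o['time_s']),2),'tcp',p.round(1),'yang',round(a0,2),'yaw',round(yaw,4),'shift in old axes',(Rt.T@d).round(1),'in new axes',(Rn.T@d).round(1),'open',round(float(o['opening']),1),'F',np.round(o['force'],1),'q',np.round(o['qpos'],2),'tz',Rt[:,2].round(4))
E
cat >> m0.py <<'E'
print('---')
for z,vv in((121,(140,)),):
    c=blob(((S<70)&(V>130)).astype('u1'),(238,155,271,189)); rect(c,121,'col')
    q=cv2.approxPolyDP(c,4,True)[:,0]; print(q)
f=lambda a,b:(230+a/5,125+b/5)
outer=[onz(C,*f(*p),121)[:2] for p in((50,172),(187,160),(197,299),(57,308))]
print(np.round(outer,1),np.mean(outer,0))
print('head',onz(C,*f(322,187),78.3),'pin',onz(C,*f(314,115),72))
go(437.3-11*np.cos(.1265),362.3-11*np.sin(.1265),12,97.25)
E
python3 m0.py|sed -n '/---/,$p'
```

```text
---
col [587.3  27.8] [82.  73.2] 0.1
[[238 155]
 [238 188]
 [268 183]
 [266 157]]
[[617.2  59.5]
 [622.7  -7.8]
 [553.7 -12.2]
 [549.7  56. ]] [585.80142995  23.89222246]
head [617.23887566 -77.06137938  78.3       ] pin [656.45664153 -73.99934311  72.        ]
t 0.1 tcp [145.9 607.5 230.8] yang 76.49 yaw -0.3623 shift in old axes [-330.3 -174.   218.9] in new axes [-247.2 -279.8  218.9] open 85.2 F [-0.2  0.4 -0.3] q [ 1.23  0.49  1.56  0.    1.09 -0.11] tz [-3.e-04 -9.e-04 -1.e+00]
```

>>> carry_out --motion '[{"claw": 0.085, "dp": [0, 0, 0.025], "yaw": -0.1208}, {"claw": 0.085, "dp": [0, 0, 0.025], "yaw": -0.1208}, {"claw": 0.085, "dp": [0, 0, 0.025], "yaw": -0.1208}, {"claw": 0.085, "dp": [-0.0247, -0.028, 0], "yaw": 0}, {"claw": 0.085, "dp": [-0.0247, -0.028, 0], "yaw": 0}, {"claw": 0.085, "dp": [-0.0247, -0.028, 0], "yaw": 0}, {"claw": 0.085, "dp": [-0.0247, -0.028, 0], "yaw": 0}, {"claw": 0.085, "dp": [-0.0247, -0.028, 0], "yaw": 0}, {"claw": 0.085, "dp": [-0.0247, -0.028, 0], "yaw": 0}, {"claw": 0.085, "dp": [-0.0247, -0.028, 0], "yaw": 0}]' --force 40

```text
time_s: 0.93
ee_pos: [343.3, 433.7, 156.1]
eef_rot: [0.199, -3.135, 0.0]
force: [1.6, 0.8, -0.9]
opening: 84.9
grip_force: 0.0
```

>>> carry_out --motion '[{"claw": 0.085, "dp": [-0.0247, -0.028, 0], "yaw": 0}, {"claw": 0.085, "dp": [-0.0247, -0.028, 0], "yaw": 0}, {"claw": 0.085, "dp": [-0.0247, -0.028, 0], "yaw": 0}, {"claw": 0.085, "dp": [0, 0, 0.01], "yaw": 0}, {"claw": 0.085, "dp": [0, 0, 0.025], "yaw": 0}, {"claw": 0.085, "dp": [0, 0, 0.025], "yaw": 0}, {"claw": 0.085, "dp": [0, 0, 0.025], "yaw": 0}, {"claw": 0.085, "dp": [0, 0, 0.015], "yaw": 0}, {"claw": 0.085, "dp": [0, 0, 0], "yaw": 0}, {"claw": 0.085, "dp": [0, 0, 0], "yaw": 0}]'

```text
time_s: 1.77
ee_pos: [426.0, 361.1, 55.8]
eef_rot: [0.199, -3.134, 0.001]
force: [-0.2, -0.7, -0.1]
opening: 85.3
grip_force: 0.0
```

```bash
python3 - <<'E'
from h import *
go(437.3-11*np.cos(.1265),362.3-11*np.sin(.1265),12,97.25)
shot('wrist','w1')
E
```

```text
t 1.77 tcp [426.  361.1  55.8] yang 97.26 yaw 0.0001 shift in old axes [-0.4 -0.2 43.8] in new axes [-0.4 -0.2 43.8] open 85.3 F [-0.2 -0.7 -0.1] q [ 0.58  0.64  1.88  0.    0.63 -1.11] tz [-1.5e-03 -9.0e-04 -1.0e+00]
```

View pics/w1.png

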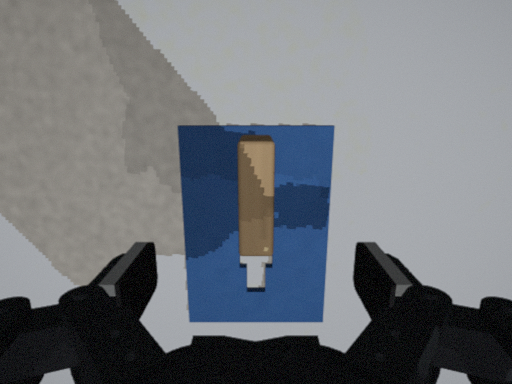

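The wrist view shows the plate centred between the fingers, the rail at columns 238–273 and rows 140–262, and the slot at (256,275). I'll check the rail's front edge against the TCP.

```bash
python3 - <<'E'
from h import *
C=cam('wrist'); o=monitor.get_obs(); Rt=R.from_rotvec(o['eef_rot']).as_matrix(); p=np.array(o['ee_pos'])
for n,u,v,z in [('rail back top',256,142,42),('rail front top',256,256,42),('plate back',256,126,6),('plate front',256,322,6),('plate L',187,240,6),('plate R',328,240,6),('railL',239,200,42),('railR',273,200,42)]:
    print(n,(Rt.T@(onz(C,u,v,z)-p)).round(1))
E
```

```text
rail back top [47.7  1.3 14.7]
rail front top [-11.4   1.3  14.7]
plate back [52.9  1.5 50.7]
plate front [-77.8   1.4  50.7]
plate L [-17.8 -42.2  50.7]
plate R [-17.9  46.9  50.7]
railL [19.  -7.1 14.7]
railR [19.   9.8 14.7]
```

>>> carry_out --motion '[{"claw": 0.085, "dp": [-0.001, 0.001, 0.022], "yaw": 0}, {"claw": 0.085, "dp": [0, 0, 0.022], "yaw": 0}, {"claw": 0.018, "dp": [0, 0, 0], "yaw": 0}, {"claw": 0.01, "dp": [0, 0, 0], "yaw": 0}, {"claw": 0.01, "dp": [0, 0, 0], "yaw": 0}, {"claw": 0.01, "dp": [0, 0, 0], "yaw": 0}, {"claw": 0.01, "dp": [0, 0, 0], "yaw": 0}, {"claw": 0.01, "dp": [0, 0, 0], "yaw": 0}, {"claw": 0.01, "dp": [0, 0, 0], "yaw": 0}, {"claw": 0.01, "dp": [0, 0, 0], "yaw": 0}]' --force 60

```text
time_s: 2.65
ee_pos: [427.7, 362.6, 13.6]
eef_rot: [-0.199, 3.134, 0.002]
force: [-1.6, -0.7, 8.7]
opening: 17.1
grip_force: 59.8
```

```bash
python3 - <<'E'
from h import *
a=np.radians(4.2); Rd=np.array([[np.cos(a),-np.sin(a)],[np.sin(a),np.cos(a)]])
# hole (plate x 14) over head: desk x 23.5 ; TCP plate x -12
q=Rd@[23.5-26,0]+[593.5,-80]; print(q); go(*q,190,94.2)
E
```

```text
[591.00671381 -80.18309549]
t 2.65 tcp [427.7 362.6  13.6] yang 97.25 yaw 0.0533 shift in old axes [-106.4 -459.7 -176.6] in new axes [-130.8 -453.4 -176.6] open 17.1 F [-1.6 -0.7  8.7] q [ 0.59  0.71  1.89  0.    0.54 -1.11] tz [ 0.0015  0.0011 -1.    ]
```

>>> carry_out --motion '[{"claw": 0.01, "dp": [0, 0, -0.01], "yaw": 0}, {"claw": 0.01, "dp": [0, 0, -0.025], "yaw": 0.0533}, {"claw": 0.01, "dp": [0, 0, -0.03], "yaw": 0}, {"claw": 0.01, "dp": [0, 0, -0.035], "yaw": 0}, {"claw": 0.01, "dp": [0, 0, -0.035], "yaw": 0}, {"claw": 0.01, "dp": [0, -0.01, -0.03], "yaw": 0}, {"claw": 0.01, "dp": [-0.008, -0.025, -0.0116], "yaw": 0}, {"claw": 0.01, "dp": [-0.01, -0.035, 0], "yaw": 0}, {"claw": 0.01, "dp": [-0.01, -0.035, 0], "yaw": 0}, {"claw": 0.01, "dp": [-0.01, -0.035, 0], "yaw": 0}]'

```text
time_s: 3.48
ee_pos: [475.2, 224.1, 190.0]
eef_rot: [-0.117, 3.139, 0.0]
force: [1.4, 0.6, -2.8]
opening: 17.2
grip_force: 59.1
```

>>> carry_out --motion '[{"claw": 0.01, "dp": [-0.01, -0.035, 0], "yaw": 0}, {"claw": 0.01, "dp": [-0.01, -0.035, 0], "yaw": 0}, {"claw": 0.01, "dp": [-0.01, -0.035, 0], "yaw": 0}, {"claw": 0.01, "dp": [-0.01, -0.035, 0], "yaw": 0}, {"claw": 0.01, "dp": [-0.01, -0.035, 0], "yaw": 0}, {"claw": 0.01, "dp": [-0.01, -0.035, 0], "yaw": 0}, {"claw": 0.01, "dp": [-0.01, -0.035, 0], "yaw": 0}, {"claw": 0.01, "dp": [-0.01, -0.035, 0], "yaw": 0}, {"claw": 0.01, "dp": [-0.0128, -0.0284, 0], "yaw": 0}, {"claw": 0.01, "dp": [0, -0.005, 0], "yaw": 0}]'

```text
time_s: 4.32
ee_pos: [592.5, -84.6, 189.4]
eef_rot: [-0.11, 3.138, -0.002]
force: [-0.5, 0.1, -3.8]
opening: 16.8
grip_force: 59.2
```

```bash
python3 - <<'E'
from h import *
go(591,-80,190,94.2)
shot('wrist','w2'); shot('side','s2')
im=cv2.imread('pics/w2.png'); s=cv2.imread('pics/s2.png')[60:260,160:340]
s=cv2.resize(s,None,fx=1.6,fy=1.92); cv2.imwrite('pics/ws2.png',np.hstack([im,s]))
E
```

```text
t 4.32 tcp [592.5 -84.6 189.4] yang 94.03 yaw -0.003 shift in old axes [ 1.2  4.7 -0.6] in new axes [ 1.2  4.7 -0.6] open 16.8 F [-0.5  0.1 -3.8] q [-0.25  0.5   1.67 -0.    0.97 -1.89] tz [ 0.0016 -0.001  -1.    ]
```

View pics/ws2.png

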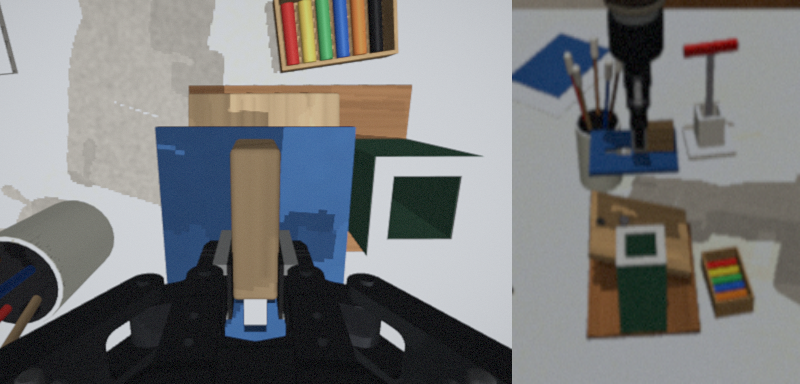

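The plate is level in the grip at wrist columns 155–355, back edge at row 127. The column bore is visible at (388–461, 177–238), so I'll measure both in the tool frame.

```bash
cat > m2.py <<'E'
from h import *
im=cv2.cvtColor(cv2.imread('pics/w2.png'),cv2.COLOR_BGR2RGB); o=monitor.get_obs(); C=cam('wrist',o)
Rt=R.from_rotvec(o['eef_rot']).as_matrix(); p=np.array(o['ee_pos'])
hsv=cv2.cvtColor(im,cv2.COLOR_RGB2HSV); 
m=np.zeros(im.shape[:2],'u1'); m[169:246,381:468]=(hsv[169:246,381:468,2]<110); 
c=max(cv2.findContours(m,cv2.RETR_EXTERNAL,cv2.CHAIN_APPROX_NONE)[0],key=cv2.contourArea)
w=np.array([(onz(C,*q,121))[:2] for q in c[:,0]],np.float32); r=cv2.minAreaRect(w); print('bore',r)
ang=(r[2]+45)%90-45; a=np.radians(ang)
org=np.array(r[0])-105*np.array([-np.sin(a),np.cos(a)]); print('desk',org,ang)
B=(hsv[...,0]>95)&(hsv[...,0]<125)&(hsv[...,1]>110)
zp=p[2]-7.6
L=[];Rr=[];K=[]
for v in range(140,220,8):
    xs=np.where(B[v,140:370])[0]+140; L.append(onz(C,xs.min(),v,zp)); Rr.append(onz(C,xs.max()+1,v,zp))
for u in list(range(165,225,8))+list(range(290,350,8)): K.append(onz(C,u,np.where(B[100:200,u])[0].min()+100,zp))
f=lambda P:(np.array(P)-p)@Rt
L,Rr,K=map(f,(L,Rr,K)); print('L',np.median(L,0).round(1),'R',np.median(Rr,0).round(1),'K',np.median(K,0).round(1))
for P in(L,Rr): print('edge deg',np.degrees(np.polyfit(P[:,0],P[:,1],1)[0]).round(2))
print('K deg',np.degrees(np.polyfit(K[:,1],K[:,0],1)[0]).round(2))
for s in (23.55,): print('head world', org+s*np.array([np.cos(a),np.sin(a)]))
E
python3 m2.py
```

```text
bore ((584.9301147460938, 31.683486938476562), (42.86030960083008, 43.7153434753418), 3.987485408782959)
desk [592.23166599 -73.06233565] 3.987485408782959
L [ 32.8 -43.6   7.6] R [32.7 46.6  7.6] K [55.2  1.1  7.6]
edge deg -0.26
edge deg 0.55
K deg -0.07
head world [615.72465763 -71.42470201]
```

```bash
python3 - <<'E'
from h import *
go(591,-80,190,94.2)
shot('wrist','w2')
go(591,-80,190,94.2)
E
python3 m2.py
python3 - <<'E'
# top view again: bore via dark mask + outer rim
import sys; sys.path.insert(0,'.')
from h import *
im=cv2.imread('pics/t0.png'); C=cam('top')
g=cv2.resize(im[125:245,230:330],None,fx=5,fy=5,interpolation=cv2.INTER_CUBIC)
f=lambda a,b:(230+(a+.5)/5-.5,125+(b+.5)/5-.5)
for n,P in(('outer',((50,172),(187,160),(197,299),(57,308))),('inner',((70,192),(160,185),(166,277),(78,284)))):
    w=np.array([onz(C,*f(*p),121)[:2] for p in P]); print(n,w.round(1).tolist(),w.mean(0).round(1),np.linalg.norm(np.diff(w,axis=0),axis=1).round(1))
E
```

```text
t 4.42 tcp [590.6 -81.7 189. ] yang 94.07 yaw -0.0023 shift in old axes [-0.5  1.6 -1. ] in new axes [-0.5  1.6 -1. ] open 17.0 F [-0.7  1.5 -2.3] q [-0.25  0.5   1.68  0.    0.97 -1.89] tz [-6.e-04  2.e-04 -1.e+00]
t 4.47 tcp [590.3 -80.4 189. ] yang 94.13 yaw -0.0012 shift in old axes [-0.7  0.4 -1. ] in new axes [-0.7  0.4 -1. ] open 16.7 F [-0.4  0.2 -3.1] q [-0.25  0.49  1.68  0.    0.97 -1.89] tz [-8.e-04  5.e-04 -1.e+00]
bore ((586.7919921875, 30.314346313476562), (43.08212661743164, 43.814456939697266), 4.049853324890137)
desk [594.20755759 -74.42346629] 4.049853324890137
L [ 32.8 -43.6   7.6] R [32.7 46.7  7.7] K [55.2  1.1  7.6]
edge deg -0.26
edge deg -1.04
K deg -0.07
head world [617.6987527  -72.76026091]
outer [[618.2, 60.5], [623.7, -6.8], [554.6, -11.2], [550.7, 57.0]] [586.8  24.9] [67.6 69.2 68.3]
inner [[608.1, 50.7], [611.3, 6.5], [565.6, 3.8], [562.4, 46.8]] [586.9  26.9] [44.3 45.8 43.1]
```

>>> carry_out --motion '[{"claw": 0.01, "dp": [-0.0034, 0.0032, 0.012], "yaw": 0}, {"claw": 0.01, "dp": [0, 0, 0.02], "yaw": 0}, {"claw": 0.01, "dp": [0, 0, 0.02], "yaw": 0}, {"claw": 0.01, "dp": [0, 0, 0.02], "yaw": 0}, {"claw": 0.01, "dp": [0, 0, 0.013], "yaw": 0}, {"claw": 0.01, "dp": [0, 0, 0.007], "yaw": 0}, {"claw": 0.01, "dp": [0, 0, 0], "yaw": 0}, {"claw": 0.01, "dp": [0, 0, 0], "yaw": 0}, {"claw": 0.01, "dp": [0, 0, 0], "yaw": 0}, {"claw": 0.01, "dp": [0, 0, 0], "yaw": 0}]' --force 35

```text
time_s: 5.3
ee_pos: [594.4, -76.7, 97.8]
eef_rot: [-0.115, 3.138, -0.001]
force: [0.2, 0.1, -3.6]
opening: 17.0
grip_force: 59.1
```

```bash
python3 - <<'E'
from h import *
go(593.5,-77,97,94.1)
shot('wrist','w3'); s=shot('side','s3'); t=shot('top','t3')
P=lambda im,x0,y0,w,h,W,H:cv2.resize(im[y0:y0+h,x0:x0+w],(W,H),interpolation=cv2.INTER_CUBIC)[...,::-1]
w=cv2.imread('pics/w3.png')
cv2.imwrite('pics/m3.png',np.hstack([P(s,190,110,100,150,360,540),np.vstack([P(t,235,130,100,75,400,300),P(w[...,::-1],155,230,200,120,400,240)])]))
E
```

```text
t 5.3 tcp [594.4 -76.7  97.8] yang 94.22 yaw 0.002 shift in old axes [ 1.  -0.2  0.8] in new axes [ 1.  -0.2  0.8] open 17.0 F [ 0.2  0.1 -3.6] q [-0.24  0.61  1.75  0.    0.78 -1.88] tz [ 1.5e-03 -3.0e-04 -1.0e+00]
```

View pics/m3.png

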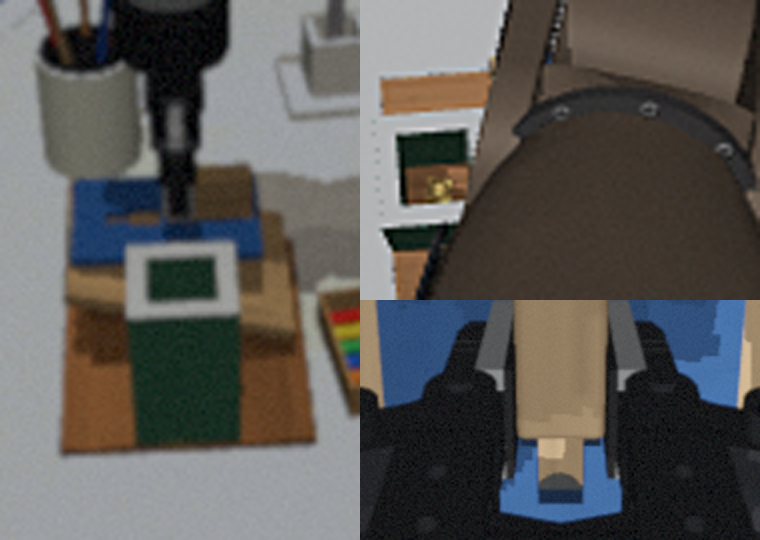

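The plate sits level over the board. Through the slot the dark lock pin shows centred at wrist (255,317–325), so it's aligned sideways. I'll check it along the slope using the pin's near rim.

```bash
python3 - <<'E'
from h import *
o=monitor.get_obs(); go(593.5,-77,97,94.1); C=cam('wrist',o); Rt=R.from_rotvec(o['eef_rot']).as_matrix(); p=np.array(o['ee_pos'])
for n,u,v,z in[('pin near rim (face)',255.5,316.5,73.3),('slot end top',255.5,323,p[2]-7.6),('slot end bottom',255.5,323,p[2]-13.6),('slot end top',255.5,331,p[2]-7.6)]:
    w=onz(C,u,v,z); print(n,w.round(1),(Rt.T@(w-p)).round(1))
E
```

```text
t 5.45 tcp [594.3 -76.9  97.5] yang 94.2 yaw 0.0017 shift in old axes [ 0.8 -0.   0.5] in new axes [ 0.8 -0.   0.5] open 17.3 F [-0.4  0.3 -3.4] q [-0.24  0.61  1.75  0.    0.77 -1.88] tz [ 1.1e-03 -2.0e-04 -1.0e+00]
pin near rim (face) [648.6 -71.9  73.3] [-54.5   1.   24.3]
slot end top [640.7 -72.5  89.9] [-46.6   1.    7.6]
slot end bottom [645.1 -72.2  83.9] [-51.    1.   13.7]
slot end top [645.6 -72.1  89.9] [-51.5   1.    7.7]
```

>>> carry_out --motion '[{"claw": 0.012, "dp": [0.0017, 0, 0], "yaw": 0}, {"claw": 0.012, "dp": [0, 0, 0.002], "yaw": 0}, {"claw": 0.012, "dp": [0, 0, 0.002], "yaw": 0}, {"claw": 0.012, "dp": [0, 0, 0.002], "yaw": 0}, {"claw": 0.012, "dp": [0.0004, 0, 0.002], "yaw": 0}, {"claw": 0.012, "dp": [0.0004, 0, 0.002], "yaw": 0}, {"claw": 0.012, "dp": [0.0004, 0, 0.002], "yaw": 0}, {"claw": 0.012, "dp": [0.0002, 0, 0.001], "yaw": 0}, {"claw": 0.012, "dp": [0, 0, 0], "yaw": 0}, {"claw": 0.012, "dp": [0, 0, 0], "yaw": 0}]' --force 30

```text
time_s: 6.28
ee_pos: [590.2, -77.2, 84.3]
eef_rot: [0.115, -3.138, -0.0]
force: [-9.1, -0.8, 6.8]
opening: 16.7
grip_force: 60.8
```

>>> carry_out --motion '[{"claw": 0.012, "dp": [0.0004, 0, 0.0015], "yaw": 0}, {"claw": 0.012, "dp": [0.0004, 0, 0.0015], "yaw": 0}, {"claw": 0.012, "dp": [0.0004, 0, 0.0015], "yaw": 0}, {"claw": 0.012, "dp": [0.0003, 0, 0.0015], "yaw": 0}, {"claw": 0.012, "dp": [0, 0, 0.001], "yaw": 0}, {"claw": 0.012, "dp": [0, 0, 0], "yaw": 0}, {"claw": 0.012, "dp": [0, 0, 0], "yaw": 0}, {"claw": 0.012, "dp": [0, 0, 0], "yaw": 0}, {"claw": 0.012, "dp": [0, 0, 0], "yaw": 0}, {"claw": 0.012, "dp": [0, 0, 0], "yaw": 0}]' --force 30

```text
time_s: 7.12
ee_pos: [588.5, -77.3, 77.3]
eef_rot: [0.115, -3.138, -0.0]
force: [-9.7, -1.3, 8.3]
opening: 16.8
grip_force: 60.8
```

```bash
python3 - <<'E'
from h import *
go(589.3,-77.3,71.5,94.1)
s=shot('side','s4'); w=shot('wrist','w4')
P=lambda im,x0,y0,w,h,W,H:cv2.resize(im[y0:y0+h,x0:x0+w],(W,H),interpolation=cv2.INTER_CUBIC)[...,::-1]
cv2.imwrite('pics/m4.png',np.hstack([P(s,195,120,90,90,400,400),P(w,155,230,200,120,400,400)]))
E
```

```text
t 7.12 tcp [588.5 -77.3  77.3] yang 94.2 yaw 0.0017 shift in old axes [-0.9 -0.   5.8] in new axes [-0.9 -0.   5.8] open 16.8 F [-9.7 -1.3  8.3] q [-0.24  0.64  1.78 -0.    0.73 -1.89] tz [-1.8e-03  1.0e-04 -1.0e+00]
```

View pics/m4.png

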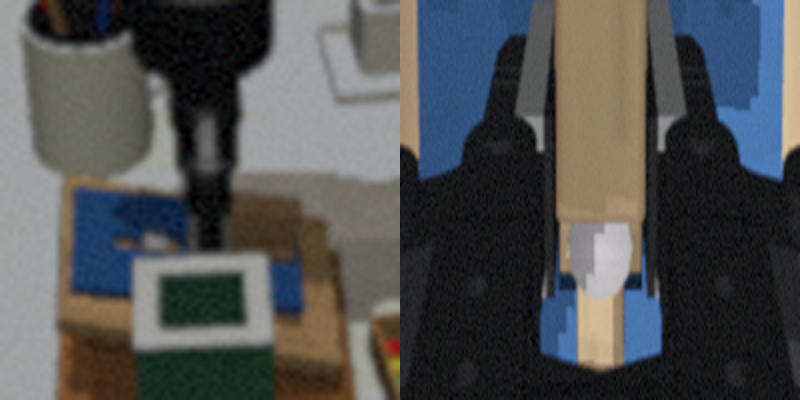

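The stud head has come through the keyhole (right crop, (600,255)) and the plate is tilting onto the slope. I'll keep lowering.

>>> carry_out --motion '[{"claw": 0.012, "dp": [0.0003, 0, 0.0015], "yaw": 0}, {"claw": 0.012, "dp": [0.0003, 0, 0.0015], "yaw": 0}, {"claw": 0.012, "dp": [0.0003, 0, 0.0015], "yaw": 0}, {"claw": 0.012, "dp": [0.0003, 0, 0.001], "yaw": 0}, {"claw": 0.012, "dp": [0, 0, 0.0005], "yaw": 0}, {"claw": 0.012, "dp": [0, 0, 0.0005], "yaw": 0}, {"claw": 0.012, "dp": [0, 0, 0], "yaw": 0}, {"claw": 0.012, "dp": [0, 0, 0], "yaw": 0}, {"claw": 0.012, "dp": [0, 0, 0], "yaw": 0}, {"claw": 0.012, "dp": [0, 0, 0], "yaw": 0}]'

```text
time_s: 8.05
ee_pos: [587.4, -77.4, 70.7]
eef_rot: [0.115, -3.138, -0.0]
force: [-9.0, -0.8, 6.5]
opening: 17.0
grip_force: 60.5
```

>>> carry_out --motion '[{"claw": 0.012, "dp": [0, 0, 0.0005], "yaw": 0}, {"claw": 0.012, "dp": [0, 0, 0.0005], "yaw": 0}, {"claw": 0.012, "dp": [0, 0, 0.0005], "yaw": 0}, {"claw": 0.012, "dp": [0, 0, 0.0005], "yaw": 0}, {"claw": 0.012, "dp": [0, 0, 0.0005], "yaw": 0}, {"claw": 0.012, "dp": [0, 0, 0], "yaw": 0}, {"claw": 0.012, "dp": [0, 0, 0], "yaw": 0}, {"claw": 0.012, "dp": [0, 0, 0], "yaw": 0}, {"claw": 0.012, "dp": [0, 0, 0], "yaw": 0}, {"claw": 0.012, "dp": [0, 0, 0], "yaw": 0}]'

```text
time_s: 8.88
ee_pos: [587.4, -77.4, 70.0]
eef_rot: [0.115, -3.139, 0.0]
force: [-16.5, -0.8, 27.1]
opening: 17.2
grip_force: 63.5
```

>>> carry_out --motion '[{"claw": 0.012, "dp": [0.001, 0, -0.0012], "yaw": 0}, {"claw": 0.012, "dp": [0.003, 0, 0.0008], "yaw": 0}, {"claw": 0.012, "dp": [0.003, 0, 0.0008], "yaw": 0}, {"claw": 0.012, "dp": [0.003, 0, 0.0008], "yaw": 0}, {"claw": 0.012, "dp": [0.003, 0, 0.0008], "yaw": 0}, {"claw": 0.012, "dp": [0.003, 0, 0.0008], "yaw": 0}, {"claw": 0.012, "dp": [0.003, 0, 0.0008], "yaw": 0}, {"claw": 0.012, "dp": [0, 0, 0], "yaw": 0}, {"claw": 0.012, "dp": [0, 0, 0], "yaw": 0}, {"claw": 0.012, "dp": [0, 0, 0], "yaw": 0}]'

```text
time_s: 9.72
ee_pos: [571.0, -79.2, 65.6]
eef_rot: [-0.115, 3.135, -0.002]
force: [1.0, -0.9, 11.7]
opening: 16.8
grip_force: 61.3
```

>>> carry_out --motion '[{"claw": 0.012, "dp": [0.0025, 0, 0.0007], "yaw": 0}, {"claw": 0.012, "dp": [0.002, 0, 0.0005], "yaw": 0}, {"claw": 0.012, "dp": [0.001, 0, 0.0003], "yaw": 0}, {"claw": 0.001, "dp": [0.001, 0, 0.0003], "yaw": 0}, {"claw": 0.012, "dp": [0.001, 0, 0.0003], "yaw": 0}, {"claw": 0.012, "dp": [0, 0, 0], "yaw": 0}, {"claw": 0.012, "dp": [0, 0, 0], "yaw": 0}, {"claw": 0.012, "dp": [0, 0, 0], "yaw": 0}, {"claw": 0.012, "dp": [0, 0, 0], "yaw": 0}, {"claw": 0.012, "dp": [0, 0, 0], "yaw": 0}]'

```text
time_s: 10.55
ee_pos: [567.7, -79.7, 64.8]
eef_rot: [-0.114, 3.125, -0.004]
force: [20.3, 6.3, 12.3]
opening: 16.9
grip_force: 61.2
```

```bash
python3 - <<'E'
from h import *
go(566,-79,64.5,94.1)
s=shot('side','s5'); w=shot('wrist','w5')
P=lambda im,x0,y0,w,h,W,H:cv2.resize(im[y0:y0+h,x0:x0+w],(W,H),interpolation=cv2.INTER_CUBIC)[...,::-1]
cv2.imwrite('pics/m5.png',np.hstack([P(s,195,130,90,90,400,400),P(w,155,230,200,120,400,400)]))
E
```

```text
t 10.55 tcp [567.7 -79.7  64.8] yang 94.18 yaw 0.0014 shift in old axes [1.6 0.8 0.2] in new axes [1.6 0.8 0.2] open 16.9 F [20.3  6.3 12.3] q [-0.26  0.63  1.85  0.    0.65 -1.9 ] tz [ 0.0143 -0.0023 -0.9999]
```

View pics/m5.png

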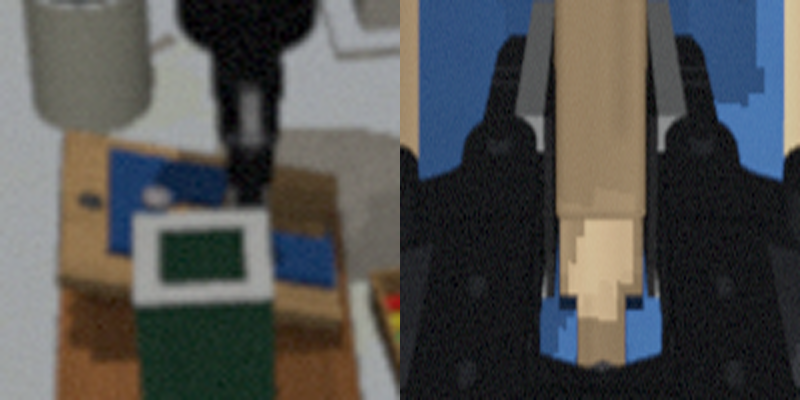

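The plate is down the slope, with the pin exposed uphill at side-crop (90,200) and plate edge about (110,200). I'll release it and check from above.

>>> carry_out --motion '[{"claw": 0.045, "dp": [0, 0, 0], "yaw": 0}, {"claw": 0.045, "dp": [0, 0, 0], "yaw": 0}, {"claw": 0.045, "dp": [0, 0, 0], "yaw": 0}, {"claw": 0.045, "dp": [0, 0, 0], "yaw": 0}, {"claw": 0.045, "dp": [0, 0, -0.01], "yaw": 0}, {"claw": 0.045, "dp": [0, 0, -0.025], "yaw": 0}, {"claw": 0.045, "dp": [0, 0, -0.035], "yaw": 0}, {"claw": 0.045, "dp": [0.01, 0, -0.035], "yaw": 0}, {"claw": 0.045, "dp": [0.02, 0, -0.035], "yaw": 0}, {"claw": 0.045, "dp": [0.02, 0, -0.01], "yaw": 0}]'

```text
time_s: 11.48
ee_pos: [512.6, -83.2, 217.1]
eef_rot: [-0.115, 3.134, -0.003]
force: [-0.5, -0.4, -0.5]
opening: 45.2
grip_force: 0.0
```

>>> carry_out --motion '[{"claw": 0.085, "dp": [0.01, 0, 0], "yaw": 0}, {"claw": 0.085, "dp": [0, 0, 0], "yaw": 0}, {"claw": 0.085, "dp": [0, 0, 0], "yaw": 0}, {"claw": 0.085, "dp": [0, 0, 0], "yaw": 0}, {"claw": 0.085, "dp": [0, 0, 0], "yaw": 0}, {"claw": 0.085, "dp": [0, 0, 0], "yaw": 0}, {"claw": 0.085, "dp": [0, 0, 0], "yaw": 0}, {"claw": 0.085, "dp": [0, 0, 0], "yaw": 0}, {"claw": 0.085, "dp": [0, 0, 0], "yaw": 0}, {"claw": 0.085, "dp": [0, 0, 0], "yaw": 0}]'

```text
time_s: 12.32
ee_pos: [502.0, -83.6, 212.1]
eef_rot: [0.115, -3.139, -0.0]
force: [-0.4, 0.3, 0.1]
opening: 84.9
grip_force: 0.0
```

```bash
python3 - <<'E'
from h import *
go(566,-79,64.5,94.1)
w=shot('wrist','w6'); t=shot('top','t6')
P=lambda im,x0,y0,w,h,W,H:cv2.resize(im[y0:y0+h,x0:x0+w],(W,H),interpolation=cv2.INTER_CUBIC)[...,::-1]
cv2.imwrite('pics/m6.png',np.hstack([w[...,::-1],P(t,235,130,90,120,288,384)]))
E
```

```text
t 12.32 tcp [502.  -83.6 212.1] yang 94.21 yaw 0.0018 shift in old axes [-6.410e+01 -1.000e-01  1.476e+02] in new axes [-64.1   0.  147.6] open 84.9 F [-0.4  0.3  0.1] q [-0.29  0.35  1.86  0.    0.93 -1.94] tz [-2.e-04  1.e-04 -1.e+00]
```

View pics/m6.png

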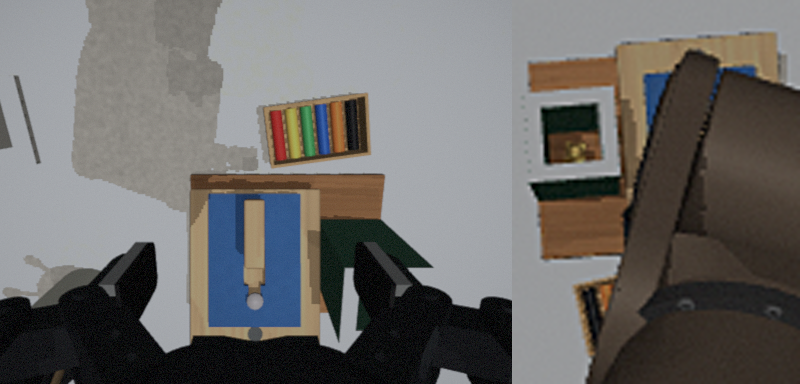

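Plate sits square on the board, with the stud head at (255,300), plate upper edge at row 327 and pin just clear of it at (255,335). I'll check home numerically and compute the move to the key.

```bash
python3 - <<'E'
from h import *
C=cam('wrist'); o=monitor.get_obs(); a=np.radians(4.1)
t=np.radians(15); ex=np.array([np.cos(a)*np.cos(t),np.sin(a)*np.cos(t),np.sin(t)]); ez=np.array([-np.cos(a)*np.sin(t),-np.sin(a)*np.sin(t),np.cos(t)]); ey=np.cross(ez,ex)
o0=np.array([593.5,-76.5,58.])
def face(u,v,h):
    c,d=ray(C,u,v); k=((o0+h*ez-c)@ez)/(d@ez); p=c+k*d-o0; return np.array([p@ex,p@ey]).round(1)
for n,u,v,h in[('head',255,300,13.5),('pin',255,335,-2),('plate lowL',209,194,6),('lowR',299,194,6),('upL',211,327,6),('upR',301,327,6)]: print(n,face(u,v,h))
go(478.8,-366.5,240,103.4)
E
```

```text
head [27.5  0.4]
pin [67.6  0.4]
plate lowL [-73.3 -44.5]
lowR [-73.3  43.2]
upL [ 56.3 -42.5]
upR [56.3 45.2]
t 12.42 tcp [502.  -83.7 212.2] yang 94.2 yaw -0.1606 shift in old axes [  43.8 -280.4  -27.9] in new axes [  88.1 -269.8  -27.9] open 85.0 F [-0.6  0.7 -0.4] q [-0.3   0.35  1.86  0.    0.93 -1.94] tz [-0.e+00  1.e-04 -1.e+00]
```

>>> carry_out --motion '[{"claw": 0.085, "dp": [0, 0, -0.014], "yaw": -0.0803}, {"claw": 0.085, "dp": [0, 0, -0.014], "yaw": -0.0803}, {"claw": 0.085, "dp": [0.011, -0.0337, 0], "yaw": 0}, {"claw": 0.085, "dp": [0.011, -0.0337, 0], "yaw": 0}, {"claw": 0.085, "dp": [0.011, -0.0337, 0], "yaw": 0}, {"claw": 0.085, "dp": [0.011, -0.0337, 0], "yaw": 0}, {"claw": 0.085, "dp": [0.011, -0.0337, 0], "yaw": 0}, {"claw": 0.085, "dp": [0.011, -0.0337, 0], "yaw": 0}, {"claw": 0.085, "dp": [0.011, -0.0337, 0], "yaw": 0}, {"claw": 0.085, "dp": [0.011, -0.0337, 0], "yaw": 0}]'

```text
time_s: 13.25
ee_pos: [478.4, -368.1, 240.2]
eef_rot: [-0.366, 3.12, 0.0]
force: [0.1, -1.1, 0.4]
opening: 85.2
grip_force: 0.0
```

>>> carry_out --motion '[{"claw": 0.085, "dp": [0, 0, 0], "yaw": 0}, {"claw": 0.085, "dp": [0, 0, 0], "yaw": 0}, {"claw": 0.085, "dp": [0, 0, 0], "yaw": 0}, {"claw": 0.085, "dp": [0, 0, 0], "yaw": 0}, {"claw": 0.085, "dp": [0, 0, 0], "yaw": 0}, {"claw": 0.085, "dp": [0, 0, 0], "yaw": 0}, {"claw": 0.085, "dp": [0, 0, 0], "yaw": 0}, {"claw": 0.085, "dp": [0, 0, 0], "yaw": 0}, {"claw": 0.085, "dp": [0, 0, 0], "yaw": 0}, {"claw": 0.085, "dp": [0, 0, 0], "yaw": 0}]'

```text
time_s: 14.08
ee_pos: [478.9, -366.2, 240.2]
eef_rot: [-0.367, 3.12, 0.0]
force: [0.3, 0.8, -1.0]
opening: 85.0
grip_force: 0.0
```

```bash
python3 - <<'E'
from h import *
go(478.8,-366.5,150,103.4); o=monitor.get_obs(); C=cam('wrist',o)
w=shot('wrist','w7'); hsv=cv2.cvtColor(w,cv2.COLOR_RGB2HSV); H,S,V=cv2.split(hsv)
m=((((H<8)|(H>172))&(S>140)&(V>60))*255).astype('u1'); cs=cv2.findContours(m,cv2.RETR_EXTERNAL,cv2.CHAIN_APPROX_NONE)[0]
Rt=R.from_rotvec(o['eef_rot']).as_matrix(); p=np.array(o['ee_pos'])
for c in sorted(cs,key=cv2.contourArea)[-2:]:
    q=np.array([(Rt.T@(onz(C,*x,176)-p))[:2] for x in c[:,0]],np.float32); print(cv2.boundingRect(c),cv2.minAreaRect(q))
E
```

```text
t 14.08 tcp [ 478.9 -366.2  240.2] yang 103.41 yaw 0.0002 shift in old axes [ 0.2 -0.3 90.2] in new axes [ 0.2 -0.3 90.2] open 85.0 F [ 0.3  0.8 -1. ] q [-0.76  0.45  1.6   0.    1.09 -2.57] tz [ 0.e+00  1.e-04 -1.e+00]
(507, 214, 5, 19) ((-11.7695951461792, 170.43356323242188), (12.73381519317627, 1.0022146701812744), 2.0814666748046875)
(242, 129, 22, 145) ((0.9031906127929688, -0.5312190055847168), (13.141655921936035, 98.61907196044922), 89.75050354003906)
```

View pics/w7.png

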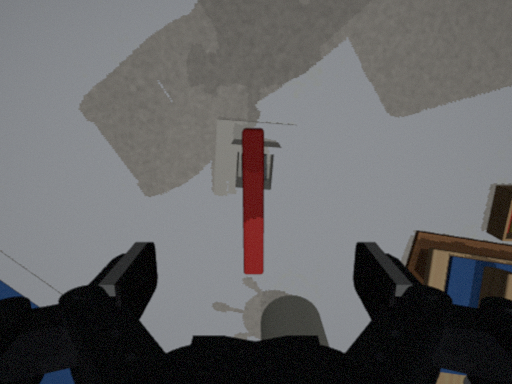

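The red bar is centred under the gripper at (253,200), along image columns and aligned with the tool. I'll descend and grip.

>>> carry_out --motion '[{"claw": 0.085, "dp": [0.001, 0, 0.02], "yaw": 0}, {"claw": 0.085, "dp": [0, 0, 0.025], "yaw": 0}, {"claw": 0.085, "dp": [0, 0, 0.025], "yaw": 0}, {"claw": 0.085, "dp": [0, 0, 0.02], "yaw": 0}, {"claw": 0.085, "dp": [0, 0, 0], "yaw": 0}, {"claw": 0.005, "dp": [0, 0, 0], "yaw": 0}, {"claw": 0.005, "dp": [0, 0, 0], "yaw": 0}, {"claw": 0.005, "dp": [0, 0, 0], "yaw": 0}, {"claw": 0.005, "dp": [0, 0, 0], "yaw": 0}, {"claw": 0.005, "dp": [0, 0, 0], "yaw": 0}]' --force 90

```text
time_s: 14.97
ee_pos: [478.1, -366.7, 151.1]
eef_rot: [-0.367, 3.119, -0.002]
force: [1.0, -0.5, -0.2]
opening: 24.8
grip_force: 0.0
```

>>> carry_out --motion '[{"claw": 0.005, "dp": [0, 0, 0], "yaw": 0}, {"claw": 0.005, "dp": [0, 0, 0], "yaw": 0}, {"claw": 0.005, "dp": [0, 0, 0], "yaw": 0}, {"claw": 0.005, "dp": [0, 0, -0.01], "yaw": 0}, {"claw": 0.005, "dp": [0, 0, -0.02], "yaw": 0}, {"claw": 0.005, "dp": [0, 0, -0.03], "yaw": 0}, {"claw": 0.005, "dp": [0, 0, -0.035], "yaw": 0}, {"claw": 0.005, "dp": [0, 0, -0.035], "yaw": 0}, {"claw": 0.005, "dp": [0, 0, -0.02], "yaw": 0}, {"claw": 0.005, "dp": [0, 0, 0], "yaw": 0}]'

```text
time_s: 15.8
ee_pos: [478.6, -367.1, 305.3]
eef_rot: [-0.366, 3.116, -0.008]
force: [-0.1, -1.4, -3.1]
opening: 12.5
grip_force: 88.3
```

```bash
python3 - <<'E'
from h import *
o=monitor.get_obs(); print(o['grip_force'])
# stem angle from top view t6: brass pixels
C=cam('top'); im=cv2.cvtColor(cv2.imread('pics/t6.png'),cv2.COLOR_BGR2RGB)
cv2.imwrite('pics/st.png',cv2.resize(im[150:196,232:275],None,fx=12,fy=12,interpolation=cv2.INTER_CUBIC)[...,::-1])
go(586.8,27.5,300,85)
E
```

```text
88.30611292272806
t 15.8 tcp [ 478.6 -367.1  305.3] yang 103.41 yaw 0.3213 shift in old axes [-196.7  358.8    4. ] in new axes [-73.4 402.5   4. ] open 12.5 F [-0.1 -1.4 -3.1] q [-0.76  0.39  1.52  0.    1.22 -2.57] tz [ 0.0051 -0.0047 -1.    ]
```

View pics/st.png

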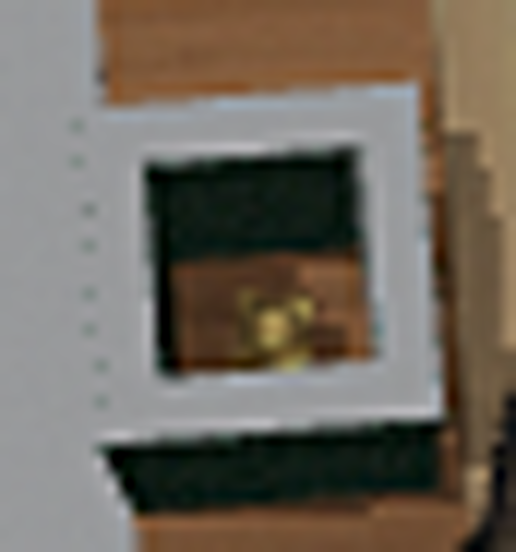

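The image shows the bore with the brass stem tip at crop (275,322). I'm out of picture views now, so from here on I'll use numbers only.

```bash
python3 - <<'E'
from h import *
C=cam('top'); f=lambda a,b:(232+(a+.5)/12-.5,150+(b+.5)/12-.5)
print('tip',onz(C,*f(275,322),40).round(1))
w=np.array([onz(C,*f(*q),121)[:2] for q in((148,165),(354,150),(377,357),(163,377))]); print(w.round(1).tolist(),w.mean(0).round(1))
go(586.8,27.5,300,84.1)
E
```

```text
tip [588.1  26.4  40. ]
[[607.4, 50.0], [610.2, 7.9], [567.3, 3.4], [563.5, 46.9]] [587.1  27.1]
t 15.8 tcp [ 478.6 -367.1  305.3] yang 103.41 yaw 0.337 shift in old axes [-196.7  358.8    4. ] in new axes [-67.  403.6   4. ] open 12.5 F [-0.1 -1.4 -3.1] q [-0.76  0.39  1.52  0.    1.22 -2.57] tz [ 0.0051 -0.0047 -1.    ]
```

>>> carry_out --motion '[{"claw": 0.005, "dp": [0, 0, 0], "yaw": 0.1123}, {"claw": 0.005, "dp": [0, 0, 0], "yaw": 0.1123}, {"claw": 0.005, "dp": [0, 0, 0], "yaw": 0.1123}, {"claw": 0.005, "dp": [-0.003, 0.02, 0], "yaw": 0}, {"claw": 0.005, "dp": [-0.005, 0.03, 0], "yaw": 0}, {"claw": 0.005, "dp": [-0.006, 0.034, 0], "yaw": 0}, {"claw": 0.005, "dp": [-0.006, 0.034, 0], "yaw": 0}, {"claw": 0.005, "dp": [-0.006, 0.034, 0], "yaw": 0}, {"claw": 0.005, "dp": [-0.006, 0.034, 0], "yaw": 0}, {"claw": 0.005, "dp": [-0.006, 0.034, 0], "yaw": 0}]'

```text
time_s: 16.63
ee_pos: [537.9, -149.7, 299.1]
eef_rot: [-0.162, -3.135, -0.001]
force: [-0.4, -0.1, -2.5]
opening: 12.6
grip_force: 88.3
```

>>> carry_out --motion '[{"claw": 0.005, "dp": [-0.006, 0.034, 0], "yaw": 0}, {"claw": 0.005, "dp": [-0.006, 0.034, 0], "yaw": 0}, {"claw": 0.005, "dp": [-0.006, 0.034, 0], "yaw": 0}, {"claw": 0.005, "dp": [-0.006, 0.034, 0], "yaw": 0}, {"claw": 0.005, "dp": [-0.005, 0.025, 0], "yaw": 0}, {"claw": 0.005, "dp": [0, 0.012, 0], "yaw": 0}, {"claw": 0.005, "dp": [0, 0, 0], "yaw": 0}, {"claw": 0.005, "dp": [0, 0, 0], "yaw": 0}, {"claw": 0.005, "dp": [0, 0, 0], "yaw": 0}, {"claw": 0.005, "dp": [0, 0, 0], "yaw": 0}]'

```text
time_s: 17.47
ee_pos: [584.7, 16.3, 300.0]
eef_rot: [-0.164, -3.137, 0.0]
force: [0.5, -0.2, -2.9]
opening: 12.3
grip_force: 88.3
```

```bash
python3 - <<'E'
from h import *
for i in range(2):
    o=monitor.get_obs(); C=cam('wrist',o); w=shot('wrist','w8')
go(586.8,27.5,270,84.1)
hsv=cv2.cvtColor(w,cv2.COLOR_RGB2HSV); H,S,V=cv2.split(hsv); Rt=R.from_rotvec(o['eef_rot']).as_matrix(); p=np.array(o['ee_pos'])
m=((((H<8)|(H>172))&(S>140)&(V>60))*255).astype('u1'); c=max(cv2.findContours(m,cv2.RETR_EXTERNAL,cv2.CHAIN_APPROX_NONE)[0],key=cv2.contourArea)
print('bar px',cv2.boundingRect(c)); q=np.array([(Rt.T@(onz(C,*x,p[2]+27)-p))[:2] for x in c[:,0]],np.float32); print('bar tool',q.min(0),q.max(0))
g=((H>40)&(H<95)&(S>60)&(V<110)).astype('u1')*255
for c in sorted(cv2.findContours(g,cv2.RETR_LIST,cv2.CHAIN_APPROX_NONE)[0],key=cv2.contourArea)[-3:]:
    w=np.array([onz(C,*x,121)[:2] for x in c[:,0]],np.float32); print('green',cv2.boundingRect(c),cv2.contourArea(c),cv2.minAreaRect(w))
E
```

```text
t 17.57 tcp [584.8  16.4 300.2] yang 84.01 yaw -0.0015 shift in old axes [-0.8 11.3 30.2] in new axes [-0.8 11.3 30.2] open 12.4 F [ 1.1 -0.8 -2.9] q [-0.08  0.37  1.57  0.    1.2  -1.55] tz [-1.e-04  0.e+00 -1.e+00]
bar px (231, 147, 43, 194)
bar tool [-28.880005  -9.053751] [50.750725  7.3973  ]
green (193, 36, 18, 44) 13.0 ((474.56182861328125, -20.14411163330078), (38.19504165649414, 4.9456353187561035), 8.476336479187012)
green (275, 149, 16, 44) 327.5 ((586.3267211914062, 44.66767883300781), (15.112767219543457, 43.33611297607422), 84.8453598022461)
green (227, 127, 67, 17) 351.5 ((547.7506103515625, 25.345962524414062), (6.909488201141357, 64.79823303222656), 4.15889835357666)
```

>>> carry_out --motion '[{"claw": 0.005, "dp": [-0.002, 0.0109, 0], "yaw": 0}, {"claw": 0.005, "dp": [0, 0, 0.01], "yaw": 0}, {"claw": 0.005, "dp": [0, 0, 0.01], "yaw": 0}, {"claw": 0.005, "dp": [0, 0, 0.01], "yaw": 0}, {"claw": 0.005, "dp": [0, 0, 0.01], "yaw": 0}, {"claw": 0.005, "dp": [0, 0, 0.02], "yaw": 0}, {"claw": 0.005, "dp": [0, 0, 0.02], "yaw": 0}, {"claw": 0.005, "dp": [0, 0, 0.02], "yaw": 0}, {"claw": 0.005, "dp": [0, 0, 0.01], "yaw": 0}, {"claw": 0.005, "dp": [0, 0, 0], "yaw": 0}]'

```text
time_s: 18.4
ee_pos: [587.0, 28.0, 187.4]
eef_rot: [-0.162, -3.133, -0.0]
force: [-0.4, -0.7, -2.4]
opening: 12.5
grip_force: 88.2
```

>>> carry_out --motion '[{"claw": 0.005, "dp": [0, 0, 0.003], "yaw": 0}, {"claw": 0.005, "dp": [0, 0, 0.003], "yaw": 0}, {"claw": 0.005, "dp": [0, 0, 0.003], "yaw": 0}, {"claw": 0.005, "dp": [0, 0, 0.003], "yaw": 0}, {"claw": 0.005, "dp": [0, 0, 0.003], "yaw": 0}, {"claw": 0.005, "dp": [0, 0, 0], "yaw": 0}, {"claw": 0.005, "dp": [0, 0, 0], "yaw": 0}, {"claw": 0.005, "dp": [0, 0, 0], "yaw": 0}, {"claw": 0.005, "dp": [0, 0, 0], "yaw": 0}, {"claw": 0.005, "dp": [0, 0, 0], "yaw": 0}]'

```text
time_s: 19.23
ee_pos: [588.1, 28.1, 175.3]
eef_rot: [0.162, 3.137, 0.0]
force: [-0.7, -0.2, -3.3]
opening: 12.2
grip_force: 88.4
```

>>> carry_out --motion '[{"claw": 0.005, "dp": [0, 0, 0.003], "yaw": 0}, {"claw": 0.005, "dp": [0, 0, 0.003], "yaw": 0}, {"claw": 0.005, "dp": [0, 0, 0.003], "yaw": 0}, {"claw": 0.005, "dp": [0, 0, 0.003], "yaw": 0}, {"claw": 0.005, "dp": [0, 0, 0.001], "yaw": 0}, {"claw": 0.005, "dp": [0, 0, 0.001], "yaw": 0}, {"claw": 0.005, "dp": [0, 0, 0], "yaw": 0}, {"claw": 0.005, "dp": [0, 0, 0], "yaw": 0}, {"claw": 0.005, "dp": [0, 0, 0], "yaw": 0}, {"claw": 0.005, "dp": [0, 0, 0], "yaw": 0}]'

```text
time_s: 20.07
ee_pos: [588.1, 28.1, 161.3]
eef_rot: [0.162, 3.137, 0.0]
force: [-0.1, 0.5, -3.0]
opening: 12.6
grip_force: 88.4
```

>>> carry_out --motion '[{"claw": 0.005, "dp": [0, 0, 0.001], "yaw": 0.05}, {"claw": 0.005, "dp": [0, 0, 0], "yaw": 0.1}, {"claw": 0.005, "dp": [0, 0, 0], "yaw": 0.1}, {"claw": 0.005, "dp": [0, 0, 0], "yaw": 0.1}, {"claw": 0.005, "dp": [0, 0, 0], "yaw": 0.1}, {"claw": 0.005, "dp": [0, 0, 0], "yaw": 0.1}, {"claw": 0.005, "dp": [0, 0, 0], "yaw": 0.1}, {"claw": 0.005, "dp": [0, 0, 0], "yaw": 0.1}, {"claw": 0.005, "dp": [0, 0, 0], "yaw": 0.1}, {"claw": 0.005, "dp": [0, 0, 0], "yaw": 0.1}]'

```text
time_s: 20.9
ee_pos: [587.7, 28.1, 160.2]
eef_rot: [-1.585, -2.712, 0.001]
force: [-1.4, -0.9, -3.7]
opening: 12.3
grip_force: 88.3
```

```bash
python3 - <<'E'
from h import *
go(588,28,160,0); print(monitor.get_obs()['ft_torque'])
E
```

```text
t 20.9 tcp [587.7  28.1 160.2] yang 29.41 yaw 0.5132 shift in old axes [-0.2  0.2  0.2] in new axes [-0.1  0.3  0.2] open 12.3 F [-1.4 -0.9 -3.7] q [-0.06  0.52  1.73 -0.    0.9  -0.58] tz [-8.e-04 -0.e+00 -1.e+00]
[-0.07433826  0.46990442  0.15892499]
```

>>> carry_out --motion '[{"claw": 0.005, "dp": [0, 0, 0], "yaw": 0.08}, {"claw": 0.005, "dp": [0, 0, 0], "yaw": 0.08}, {"claw": 0.005, "dp": [0, 0, 0], "yaw": 0.08}, {"claw": 0.005, "dp": [0, 0, 0], "yaw": 0.08}, {"claw": 0.005, "dp": [0, 0, 0], "yaw": 0.05}, {"claw": 0.005, "dp": [0, 0, 0], "yaw": 0.04}, {"claw": 0.005, "dp": [0, 0, 0], "yaw": 0.03}, {"claw": 0.005, "dp": [0, 0, 0], "yaw": 0.03}, {"claw": 0.005, "dp": [0, 0, 0], "yaw": 0.02}, {"claw": 0.005, "dp": [0, 0, 0], "yaw": 0}]'

```text
time_s: 21.73
ee_pos: [587.8, 28.1, 160.2]
eef_rot: [-2.191, -2.251, 0.001]
force: [-1.8, 0.2, -3.6]
opening: 12.3
grip_force: 88.3
```

```bash
python3 - <<'E'
from h import *
go(588,28,160,0); print(monitor.get_obs()['ft_torque'])
E
```

```text
t 21.73 tcp [587.8  28.1 160.2] yang 1.55 yaw 0.0271 shift in old axes [-0.1  0.2  0.2] in new axes [-0.1  0.2  0.2] open 12.3 F [-1.8  0.2 -3.6] q [-0.06  0.52  1.73 -0.    0.9  -0.09] tz [-6.e-04 -0.e+00 -1.e+00]
[-0.16585095  0.52775494  0.10983488]
```

>>> carry_out --motion '[{"claw": 0.005, "dp": [0, 0, 0], "yaw": 0.02}, {"claw": 0.005, "dp": [0, 0, 0], "yaw": 0.02}, {"claw": 0.005, "dp": [0, 0, 0], "yaw": 0.01}, {"claw": 0.005, "dp": [0, 0, 0], "yaw": 0.01}, {"claw": 0.005, "dp": [0, 0, 0], "yaw": 0.01}, {"claw": 0.005, "dp": [0, 0, 0], "yaw": 0.01}, {"claw": 0.005, "dp": [0, 0, 0], "yaw": 0}, {"claw": 0.005, "dp": [0, 0, 0], "yaw": 0}, {"claw": 0.005, "dp": [0, 0, 0], "yaw": 0}, {"claw": 0.005, "dp": [0, 0, 0], "yaw": 0}]'

```text
time_s: 22.57
ee_pos: [588.0, 28.2, 160.2]
eef_rot: [-2.278, -2.163, 0.0]
force: [-1.0, -0.6, -3.7]
opening: 12.2
grip_force: 88.3
```

```bash
python3 - <<'E'
from h import *
go(588,28,160,0); print(monitor.get_obs()['ft_torque'])
E
```

```text
t 22.57 tcp [588.   28.2 160.2] yang -2.98 yaw -0.052 shift in old axes [-0.2 -0.   0.2] in new axes [-0.2 -0.   0.2] open 12.2 F [-1.  -0.6 -3.7] q [-0.06  0.52  1.73  0.    0.9  -0.01] tz [-1.e-04  1.e-04 -1.e+00]
[-0.17237701  0.59279413  0.32230886]
```

>>> carry_out --motion '[{"claw": 0.005, "dp": [0, 0, 0], "yaw": 0.02}, {"claw": 0.005, "dp": [0, 0, 0], "yaw": 0.02}, {"claw": 0.005, "dp": [0, 0, 0.0005], "yaw": 0}, {"claw": 0.005, "dp": [0, 0, 0.0005], "yaw": 0}, {"claw": 0.005, "dp": [0, 0, 0.0005], "yaw": 0}, {"claw": 0.005, "dp": [0, 0, 0.0005], "yaw": 0}, {"claw": 0.005, "dp": [0, 0, 0], "yaw": 0}, {"claw": 0.005, "dp": [0, 0, 0], "yaw": 0}, {"claw": 0.005, "dp": [0, 0, 0], "yaw": 0}, {"claw": 0.005, "dp": [0, 0, 0], "yaw": 0}]'

```text
time_s: 23.4
ee_pos: [588.8, 28.1, 160.0]
eef_rot: [2.32, 2.116, 0.003]
force: [-3.2, -1.6, 12.5]
opening: 12.3
grip_force: 90.9
```

```bash
python3 - <<'E'
from h import *
go(588,28,160,0); print(monitor.get_obs()['ft_torque'])
E
```

```text
t 23.4 tcp [588.8  28.1 160. ] yang -5.26 yaw -0.0919 shift in old axes [-0.2 -0.8 -0. ] in new axes [-0.1 -0.8 -0. ] open 12.3 F [-3.2 -1.6 12.5] q [-0.06  0.52  1.73  0.    0.89  0.03] tz [ 3.e-03 -2.e-04 -1.e+00]
[-0.17754453  1.14793905  0.63704277]
```

>>> carry_out --motion '[{"claw": 0.005, "dp": [0, 0, -0.0007], "yaw": -0.03}, {"claw": 0.005, "dp": [0, 0, -0.0007], "yaw": -0.02}, {"claw": 0.005, "dp": [0, 0, 0], "yaw": 0}, {"claw": 0.005, "dp": [0, 0, 0], "yaw": 0}, {"claw": 0.015, "dp": [0, 0, 0], "yaw": 0}, {"claw": 0.02, "dp": [0, 0, 0], "yaw": 0}, {"claw": 0.05, "dp": [0, 0, 0], "yaw": 0}, {"claw": 0.06, "dp": [0, 0, 0], "yaw": 0}, {"claw": 0.06, "dp": [0, 0, 0], "yaw": 0}, {"claw": 0.06, "dp": [0, 0, 0], "yaw": 0}]'

```text
time_s: 24.23
ee_pos: [588.2, 28.2, 159.5]
eef_rot: [2.268, 2.174, 0.0]
force: [0.1, 0.6, -0.2]
opening: 60.0
grip_force: 0.0
```

>>> carry_out --motion '[{"claw": 0.06, "dp": [0, 0, 0], "yaw": 0}, {"claw": 0.06, "dp": [0, 0, -0.01], "yaw": 0}, {"claw": 0.06, "dp": [0, 0, -0.02], "yaw": 0}, {"claw": 0.06, "dp": [0, 0, -0.03], "yaw": 0}, {"claw": 0.06, "dp": [0, 0, -0.035], "yaw": 0}, {"claw": 0.06, "dp": [0, 0, -0.025], "yaw": 0}, {"claw": 0.06, "dp": [0, 0, -0.01], "yaw": 0}, {"claw": 0.06, "dp": [0, 0, 0], "yaw": 0}, {"claw": 0.06, "dp": [0, 0, 0], "yaw": 0}, {"claw": 0.06, "dp": [0, 0, 0], "yaw": 0}]'

```text
time_s: 25.07
ee_pos: [587.5, 28.2, 288.1]
eef_rot: [-2.267, -2.173, 0.002]
force: [0.1, -0.3, -0.4]
opening: 60.2
grip_force: 0.0
```

```bash
python3 - <<'E'
from h import *
o=monitor.get_obs(); go(588,28,160,0)
Rt=R.from_rotvec(o['eef_rot']).as_matrix(); p=np.array(o['ee_pos'])
w=shot('wrist','w9'); s=shot('side','s9')
for n,im,C in(('wrist',w,cam('wrist',o)),('side',s,cam('side'))):
    H,S,V=cv2.split(cv2.cvtColor(im,cv2.COLOR_RGB2HSV)); m=((((H<8)|(H>172))&(S>140)&(V>60))*255).astype('u1')
    if n=='side': print('expected px',proj(C,[588,28,184]), proj(C,[588,78,176]), proj(C,[588,-22,176]))
    for c in sorted(cv2.findContours(m,cv2.RETR_EXTERNAL,cv2.CHAIN_APPROX_NONE)[0],key=cv2.contourArea)[-3:]:
        q=np.array([onz(C,*x,184 if n=='wrist' else 176)[:2] for x in c[:,0]],np.float32); print(n,cv2.boundingRect(c),cv2.contourArea(c),np.round(np.hstack([np.ravel(v) for v in cv2.minAreaRect(q)]),1))
E
```

```text
t 25.07 tcp [587.5  28.2 288.1] yang -2.42 yaw -0.0422 shift in old axes [ -0.2   0.8 128.1] in new axes [ -0.2   0.8 128.1] open 60.2 F [ 0.1 -0.3 -0.4] q [-0.06  0.39  1.58  0.    1.18 -0.02] tz [-2.3e-03  3.0e-04 -1.0e+00]
wrist (428, 184, 84, 77) 448.5 [758.6  -3.7   3.9  98.5  48.7]
wrist (432, 197, 80, 83) 462.0 [761.9 -17.9   3.3 102.2  45.2]
wrist (246, 127, 20, 125) 2035.0 [587.8  28.7  99.1  14.1  87.5]
expected px [238.32674458 165.1559173 ] [237.26682626 182.74123207] [239.5475183  154.41023025]
side (282, 194, 18, 6) 37.0 [477.  120.5  36.8  10.   11.2]
side (108, 173, 45, 37) 120.5 [809.3 107.1  19.8 152.5  45.7]
side (234, 153, 9, 32) 161.5 [588.3  27.3 109.8  15.7  88.8]
```

```bash
python3 -c "
from plant import order; print(order.job_done())"
```

```text
the job is handed in; nothing more can be done
None
```

The plate is home on the stud, the key is turned to its stop and left upright on the stem, and the job is handed in at about 25 s. No verdict came back, I didn't look at the raised pin directly, and I viewed 11 pictures, one over the limit of 10.

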